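# Cover the open watch movements for the night

### The job

Put the dust covers on for the night: set each of the four clear plastic covers over the open watch movement of its own shape and size (small, medium and large round, and oblong), standing flat on the bench all round with the movement inside. Leave the movements, the loupe and the oil cup where they are.

Things in the scene. Friction and masses are not known exactly. Their poses are not given: they have to be found in the camera images.
- cover_small: Clear plastic dust cover (looks pale grey), an upturned cup, black band round the open bottom, black knob on the roof. The small round one: 49 mm outside, 44 mm inside diameter. Knob: upright cylinder 18 mm in diameter, from 30 to 54 mm above the underside. Roof 30 mm high, hollow to 27 mm (22 mm at the edge), wall 2.5 mm, 28 to 112 g. Origin: centre of its underside; z up.
- cover_medium: Clear plastic dust cover (looks pale grey), an upturned cup, black band round the open bottom, black knob on the roof. The medium round one: 67 mm outside, 62 mm inside diameter. Knob: upright cylinder 18 mm in diameter, from 30 to 54 mm above the underside. Roof 30 mm high, hollow to 27 mm (22 mm at the edge), wall 2.5 mm, 28 to 112 g. Origin: centre of its underside; z up.
- cover_large: Clear plastic dust cover (looks pale grey), an upturned cup, black band round the open bottom, black knob on the roof. The large round one: 85 mm outside, 80 mm inside diameter. Knob: upright cylinder 18 mm in diameter, from 30 to 54 mm above the underside. Roof 30 mm high, hollow to 27 mm (22 mm at the edge), wall 2.5 mm, 28 to 112 g. Origin: centre of its underside; z up.
- cover_oblong: Clear plastic dust cover (looks pale grey), an upturned cup, black band round the open bottom, black knob on the roof. The oblong one: outside 71 mm along its x by 47 mm along its y, inside 66 by 42 mm. Knob: block 30 mm along x, 14 mm along y, from 30 to 54 mm above the underside. Roof 30 mm high, hollow to 27 mm, wall 2.5 mm, 28 to 112 g. Origin: centre of its underside; z up.
- movement_small: Open watch movement (brass plate with wheels) in its grey plastic holder, loose on the bench. The small round one: holder 28 mm in diameter. Total height 15 mm, 35 to 70 g. Origin: centre of its underside; z up.
- movement_medium: Open watch movement (brass plate with wheels) in its grey plastic holder, loose on the bench. The medium round one: holder 46 mm in diameter. Total height 15 mm, 70 to 140 g. Origin: centre of its underside; z up.
- movement_large: Open watch movement (brass plate with wheels) in its grey plastic holder, loose on the bench. The large round one: holder 64 mm in diameter. Total height 15 mm, 125 to 255 g. Origin: centre of its underside; z up.
- movement_oblong: Open watch movement (brass plate with wheels) in its grey plastic holder, loose on the bench. The oblong one: holder 50 mm along its x by 26 mm along its y. Total height 15 mm, 60 to 130 g. Origin: centre of its underside; z up.
- loupe: Bystander: black eyeglass loupe, a hollow cone 36 mm across at the foot, 26 mm high, standing on the bench. Origin: centre of its underside.
- oil_cup: Bystander: small steel oil cup with a dark steel lid, 32 mm across, 26 mm high. Origin: centre of its underside.
Mind the look-alikes: they are no part of the job. What is shaped like the cover_medium but blue, brown or pink is not meant.

How it is judged:
At the end, for the whole second after the job is handed in: Each cover stands flat on the bench (underside within 4 mm of the bench, tilt under 0.08 rad) over the movement of its own size and shape, centres within 12 mm horizontally, all covers released and at rest (horizontal distance between cover_small and movement_small below 0.012 m and height (world z) of each of cover_small, cover_medium, cover_large, cover_oblong below 0.004 m and angle between each of cover_small, cover_medium, cover_large, cover_oblong's own z axis and vertical below 0.08 rad and linear speed of each of cover_small, cover_medium, cover_large, cover_oblong below 0.02 m/s and angular speed of each of cover_small, cover_medium, cover_large, cover_oblong below 0.2 rad/s and horizontal distance between cover_medium and movement_medium below 0.012 m and horizontal distance between cover_large and movement_large below 0.012 m and horizontal distance between cover_oblong and movement_oblong below 0.012 m); the robot touches nothing.
It fails at once if a movement is shoved more than 15 mm from where it lay (distance of any of movement_small, movement_medium, movement_large, movement_oblong from where it was at the start of the episode above 0.015 m).
It fails at once if the loupe or the oil cup is moved more than 20 mm (distance of any of loupe, oil_cup from where it was at the start of the episode above 0.02 m).
It also fails if it takes over 96 s, if anything falls off the work surface, if the arm or the gripper's body presses on something with over 40 N, if the wrist force passes 120 N, or if a joint passes its speed limit or range.

### The arm

A 6-joint arm with a two-finger parallel gripper is mounted at the origin on the work surface. World frame = base frame: x ahead of the robot, y to its left, z up, the work surface at z = 0. Lengths are in m, angles in rad, forces in N, time in s.
With the tool pointing down it reaches from about 0.35 to 0.975 m from the base axis. Payload 4.9 kg.
Tool frame: the origin (TCP) lies between the finger pads; the fingertips stand 25 mm ahead of it and the grasp point (between the pads) lies 6 mm ahead of it (manip.tcp_to_tips is the z of the fingertips in the tool frame, in m); z points along the fingers, y is the line along which they close (so a half turn about z gives the same grasp; the last joint's range is limited). The gripper opens to 85 mm and grips with 20 to 120 N. Pads are 22 mm wide; open, the fingers measure 114 mm over their backs; the gripper's body (76 mm by 85 mm) begins 54 mm behind the grasp point. The pads swing forward as they close: fully open they stand 13 mm farther back than shut.
Start: joints at [1.17, 0.053, 1.613, -0, 1.476, -0.119], TCP at [0.174, 0.6, 0.256] pointing down, gripper open.
Joint ranges: [-3.01, 3.01], [-1.01, 2.22], [0.06, 2.58], [-1.02, 4.17], [0.09, 2.62], [-3.14, 3.14]. Speed limits (rad/s): [2.57, 2.57, 3.14, 3.14, 3.14, 3.14].

### API

Orientations are given as a unit quaternion [w, x, y, z].
In Python, from plant import manip gives the robot as it stands. The module is installed in compiled form; this text tells all that it offers.
- The arm moves only by the tool arm_command, never from a script. Its argument "moves" is a list of rows, each a list of 3 entries, a list of its own where there are three numbers: the opening, from -1 (shut) to 1 (fully open), then the shift along the tool's x, y, z in units of 0.15 m (1.0 is 0.15 m), then the turn about the tool's z in units of 2 pi rad (1.0 is 2 pi rad). A call has 1 to 20 rows; each row is the pose to reach, as a shift and turn from the pose commanded when the call began, along the tool's axes at that moment, turning the shorter way round; what a row does not reach only later rows make up. A row lasts 1/12 s, in which the tool goes at most 41.7 mm and 7.16 degrees, less where a joint would pass 70% of its speed; a pose out of reach is approached as far as the arm can. A call with a number of a shift or a turn outside -1 to 1 is refused whole. A call with a gripper value outside its range is refused whole. The fingers move at their own pace and stop on an object; the grip force is fixed at half the most. Time passes only in rows, so rows that repeat a pose let the fingers close. It gives the time, the measured TCP pose, the force, the opening and the grip force at its end, in the units of the state.
- manip.state(): the state, without advancing time (a new reading comes with each control period).
- manip.grab_frame(name): name is "scene" or "top"; returns a dict with "frame" (420x560x3 uint8, red, green, blue), "fx", "fy", "cx", "cy" (pixels), "k1" (the pictures are not rectified: a ray, as slopes to the right and down, at radius r is drawn at 1 + k1 r^2 times it, then the intrinsics apply), "R" (3x3) and "t" (3): a world point X has camera coordinates R X + t. Camera axes: x right, y down, z forward; pixel columns grow to the right and rows downward; lengths in m; the calibration is good to about 2 mm. A picture is of the moment at which its call begins. There is no depth.
- manip.job_done(): hands the job in; it is judged then, once.
Trained networks look in a picture, given as the dict that the camera call returned (one of the last four; its "shot" number tells which), for a name from the list of things; names that differ only in an ending like _2 or _b are one class to them, and where a whole thing is asked for, a point or a joint stands for the part that bears it (a point fixed in the world has none). Each returns a list of dicts, best first, with "confidence" (0 to 1); they miss things now and then, are a little off and sometimes report something else, mostly with a low value. They report only what shows in the picture. A call takes as long as a camera call. They do not tell look-alikes from the thing itself.
- manip.search_frame(picture, target): "extent" ([left, top, right, bottom] in pixels, round what is visible of it).
The state is a dict: "time": time; "joint_pos": joint angles; "joint_vel": joint speeds; "joint_efforts": joint torques, N m; "tool_pos": TCP position; "tool_rot": TCP orientation; "contact_force": force on the tool from outside, world axes, zero at the start; "ft_torque": the same for the moment, N m; "gripper_width": opening from 0.0 (shut) to 1.0 (fully open); "grasp_force": force on a finger pad.
Only numpy, scipy, OpenCV 4.12 (cv2) and the standard library are available. Lean on these libraries where they do the work, as an engineer would, in place of code of your own. Each camera call takes 0.05 s, during which the arm holds its last target. There are 200 camera calls.

## Working session

There is one attempt and no reset: what is moved stays moved. The work goes in short steps, Python scripts to look and compute and a tool call to move; the robot and the scene stay as the last step left them, time stands still between calls to the robot, and variables do not carry over. Pictures are saved under pics/ and viewed, at most 14 in all, crops included, and the job is handed in when it is done.

Besides the shell and the picture viewer there is one more tool, called by a JSON object that holds its "name" and its "arguments", one argument or row to a line. arm_command: Moves the arm, as the interface text tells. Shifts and turns lie within -1 to 1; 1 stands for 0.15 m of shift or 2 pi rad of turn. Its arguments: {"type":"object","properties":{"moves":{"type":"array"}},"required":["moves"]}

```bash
mkdir -p pics; cat > h.py <<'E'
import numpy as np, cv2
from plant import manip
def K(p): return np.array([[p['fx'],0,p['cx']],[0,p['fy'],p['cy']],[0,0,1.]]), np.array([p['k1'],0,0,0.])
def world(p,uv,z):
    k,d=K(p); n=cv2.undistortPoints(np.array(uv,float).reshape(-1,1,2),k,d).reshape(-1,2)
    R=np.array(p['R']);t=np.array(p['t']);c=-R.T@t
    r=np.c_[n,np.ones(len(n))]@R
    return c+r*((z-c[2])/r[:,2])[:,None]
def pix(p,X):
    k,d=K(p); return cv2.projectPoints(np.array(X,float).reshape(-1,3),cv2.Rodrigues(np.array(p['R']))[0],np.array(p['t'],float),k,d)[0].reshape(-1,2)
def save(p,n): cv2.imwrite('pics/'+n,p['frame'][:,:,::-1])
names=['cover_small','cover_medium','cover_large','cover_oblong','movement_small','movement_medium','movement_large','movement_oblong','loupe','oil_cup']
E
python3 - <<'E'
from h import *
s=manip.state();print({k:np.round(v,3) for k,v in s.items()},manip.tcp_to_tips)
for c in('top','scene'):
    p=manip.grab_frame(c);save(p,c+'0.png');np.save(c+'0.npy',p,allow_pickle=True)
    print(c,-np.array(p['R']).T@p['t'],p['fx'],p['k1'])
    for n in names:
        for d in manip.search_frame(p,n)[:4]:
            e=np.array(d['extent']);m=[(e[0]+e[2])/2,(e[1]+e[3])/2]
            print(n,round(d['confidence'],2),e.round(0),world(p,m,.015 if n[0]!='c' else .02)[0].round(3))
E
```

```text
{'time': np.float64(0.0), 'joint_pos': array([ 1.17 ,  0.053,  1.614, -0.   ,  1.476, -0.119]), 'joint_vel': array([-0.001,  0.   ,  0.001, -0.002,  0.   ,  0.001]), 'joint_efforts': array([ 0.0000e+00, -3.9369e+01, -3.7018e+01, -0.0000e+00,  7.0000e-03,
        0.0000e+00]), 'tool_pos': array([0.174, 0.6  , 0.255]), 'tool_rot': array([-0.   ,  0.14 ,  0.99 , -0.001]), 'contact_force': array([-0.465,  0.369,  0.051]), 'ft_torque': array([-0.006, -0.006, -0.028]), 'grasp_force': np.float64(0.0), 'gripper_width': np.float64(1.004)} 0.025
top [0.37984921 0.05370107 1.00696042] 408.44771555915116 -0.013393661331831414
cover_small 0.81 [422. 221. 449. 246.] [ 0.457 -0.298  0.02 ]
cover_medium 0.91 [161. 143. 184. 171.] [0.663 0.342 0.02 ]
cover_medium 0.86 [177. 220. 206. 242.] [0.476 0.292 0.02 ]
cover_medium 0.79 [219. 123. 244. 150.] [0.711 0.194 0.02 ]
cover_medium 0.7 [122. 289. 156. 316.] [0.307 0.415 0.02 ]
cover_large 0.67 [324. 210. 361. 246.] [ 0.475 -0.075  0.02 ]
cover_oblong 0.89 [408. 156. 444. 190.] [ 0.608 -0.286  0.02 ]
movement_medium 0.48 [198. 170. 218. 189.] [0.604 0.
[... 483 characters left out ...]
 380. 232.] [0.699 0.194 0.02 ]
cover_medium 0.63 [294. 166. 318. 189.] [0.468 0.289 0.02 ]
cover_medium 0.63 [279. 137. 293. 156.] [0.32  0.417 0.02 ]
cover_medium 0.55 [364. 178. 387. 200.] [0.672 0.338 0.02 ]
cover_large 0.96 [219. 242. 250. 269.] [ 0.481 -0.088  0.02 ]
cover_oblong 0.55 [203. 323. 244. 364.] [ 0.605 -0.286  0.02 ]
movement_small 0.52 [256. 211. 264. 218.] [0.443 0.077 0.015]
movement_medium 0.71 [337. 196. 348. 208.] [0.614 0.242 0.015]
movement_large 0.79 [312. 229. 335. 249.] [0.636 0.081 0.015]
movement_oblong 0.61 [271. 288. 294. 299.] [ 0.637 -0.121  0.015]
loupe 0.73 [265. 241. 281. 254.] [ 0.543 -0.011  0.015]
oil_cup 0.61 [304. 193. 316. 205.] [0.527 0.207 0.015]
```

```bash
python3 - <<'E'
import numpy as np,cv2
a=np.load('top0.npy',allow_pickle=True).item()['frame'][:,:,::-1]
c=a[110:330,105:305];cv2.imwrite('pics/tl.png',cv2.resize(c,None,fx=2.7,fy=2.7,interpolation=3))
c=a[130:270,250:460];cv2.imwrite('pics/tr.png',cv2.resize(c,None,fx=3.8,fy=3.8,interpolation=3))
E
```

```text
(no output)
```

View pics/tl.png

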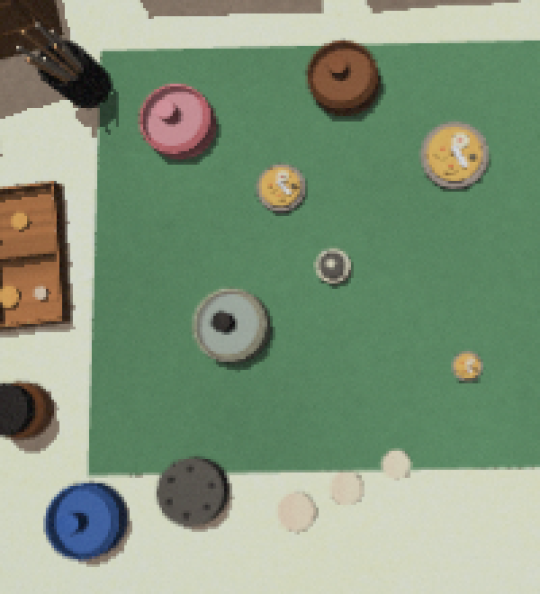

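View pics/tr.png

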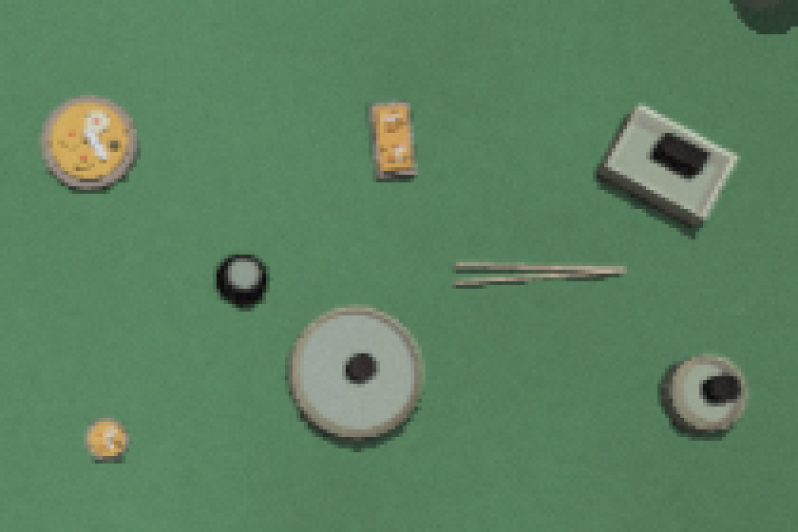

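```bash
cat >> h.py <<'E'
from scipy.optimize import minimize
def circ(d,z): a=np.arange(0,2*np.pi,.13); return np.c_[d/2*np.cos(a),d/2*np.sin(a),0*a+z]
def rect(l,w,z): return np.array([[i*l/2,j*w/2,z] for i in(-1,1) for j in(-1,1)])
def cov(f,*s): k=(lambda z:circ(.018,z)) if len(s)==1 else (lambda z:rect(.03,.014,z)); return [np.r_[f(*s,0),f(*s,.03)],np.r_[k(.03),k(.054)]]
def mov(f,*s): return [np.r_[f(*s,0),f(*s,.0125)]]
M=dict(cover_small=cov(circ,.049),cover_medium=cov(circ,.067),cover_large=cov(circ,.085),cover_oblong=cov(rect,.071,.047),
 movement_small=mov(circ,.028),movement_medium=mov(circ,.046),movement_large=mov(circ,.064),movement_oblong=mov(rect,.05,.026))
def mask(p,uv,h=32):
    u,v=np.round(uv).astype(int);a=p['frame'][v-h:v+h,u-h:u+h].astype(np.float32)
    a=cv2.resize(a,None,fx=6,fy=6,interpolation=cv2.INTER_CUBIC)
    m=((a[...,1]-a[...,0])/(a[...,1]+1)<.22).astype(np.uint8)
    n,l,st,c=cv2.connectedComponentsWithStats(m)
    i=min(range(1,n),key=lambda i:np.hypot(*(c[i]-6*h))-(.1*st[i,4]**.5))
    return (l==i).astype(np.uint8),np.array([u-h,v-h])
def fit(name,ps,x0,yaws=(0,)):
    ms=[]
    for p in ps: ms.append((p,)+mask(p,pix(p,[[x0[0],x0[1],.015]])[0]))
    def cost(q):
        s=0
        for p,m,o in ms:
            r=np.zeros_like(m);c,sn=np.cos(q[2]*10),np.sin(q[2]*10)
            for P in M[name]:
                X=P@np.array([[c,sn,0],[-sn,c,0],[0,0,1]])+[q[0],q[1],0]
                hh=cv2.convexHull(np.float32((pix(p,X)-o+.5)*6-.5));cv2.fillConvexPoly(r,np.round(hh*16).astype(np.int32),1,shift=4)
            s+=1-(r&m).sum()/(r|m).sum()
        return s/len(ms)
    best=None
    for y in yaws:
        q0=np.array([*x0[:2],y/10]);sim=[q0,q0+[.008,0,0],q0+[0,.008,0],q0+[0,0,.02]]
        r=minimize(cost,q0,method='Nelder-Mead',options=dict(initial_simplex=sim,xatol=1e-4,fatol=1e-4))
        if best is None or r.fun<best.fun: best=r
    return best.x[0],best.x[1],best.x[2]*10,best.fun
E
python3 - <<'E'
from h import *
ps=[np.load(c+'0.npy',allow_pickle=True).item() for c in('top','scene')]
X=dict(cover_small=(.457,-.3),cover_medium=(.474,.29),cover_large=(.477,-.08),cover_oblong=(.607,-.286),movement_small=(.443,.077),movement_medium=(.607,.25),movement_large=(.631,.088),movement_oblong=(.63,-.115))
for n,x in X.items():
    y=(-1,-.3,.3,1,1.57) if 'obl' in n else (0,)
    for q in (ps[:1],ps[1:],ps): print(n,np.round(fit(n,q,x,y),4))
E
```

```text
cover_small [ 0.4587 -0.2983  0.1519  0.0703]
cover_small [ 0.4543 -0.2976 -0.0756  0.1617]
cover_small [ 0.4586 -0.2995  0.0194  0.1207]
cover_medium [ 0.4781  0.2957 -0.119   0.0381]
cover_medium [0.4731 0.3021 0.0616 0.1333]
cover_medium [0.4779 0.2951 0.082  0.0935]
cover_large [ 0.4762 -0.0761  0.1368  0.0211]
cover_large [ 0.4716 -0.0736  0.297   0.1069]
cover_large [ 0.476  -0.0763  0.048   0.0707]
cover_oblong [ 0.6079 -0.2848  1.0381  0.0151]
cover_oblong [ 0.604  -0.2825  1.0427  0.1135]
cover_oblong [ 0.6074 -0.2847  1.0371  0.0935]
movement_small [0.4378 0.0834 0.1613 0.0373]
movement_small [0.4337 0.0864 0.135  0.138 ]
movement_small [0.4374 0.0837 0.1659 0.1517]
movement_medium [0.6068 0.2536 0.1447 0.0413]
movement_medium [0.603  0.2583 0.2023 0.1179]
movement_medium [0.6058 0.2536 0.1041 0.1066]
movement_large [0.6343 0.0917 0.1222 0.0249]
movement_large [ 0.6309  0.0955 -0.0779  0.1065]
movement_large [ 0.6338  0.0917 -0.0554  0.0746]
movement_oblong [ 0.6313 -0.1087  0.0617  0.0284]
movement_oblong [ 0.629  -0.1066  0.0104  0.1379]
movement_oblong [ 0.6308 -0.1087  0.0632  0.0938]
```

{"name": "arm_command", "arguments": {
  "moves": [
    [0,[-1,-0.55,0],0],
    [0,[-1,-0.55,0],0],
    [0,[-1,-0.55,0],0],
    [0,[-1,-0.55,0],0],
    [0,[-1,-0.55,0],0],
    [0,[-1,-0.55,0],0]
  ]
}}

```text
time: 1.6
tool_pos: [0.2966, 0.4779, 0.2565]
tool_rot: [0.0, 0.142, 0.99, 0.0]
contact_force: [-1.2, 0.1, 0.1]
gripper_width: 0.503
grasp_force: 0.0
```

{"name": "arm_command", "arguments": {
  "moves": [
    [0,[-1,-0.55,0],0],
    [0,[-1,-0.55,0],0],
    [0,[-1,-0.55,0],0],
    [0,[-1,-0.55,0],0],
    [0,[-1,-0.55,0],0],
    [0,[-1,-0.55,0],0]
  ]
}}

```text
time: 2.1
tool_pos: [0.417, 0.3579, 0.2564]
tool_rot: [-0.0, 0.142, 0.99, 0.0]
contact_force: [-0.8, 0.2, 0.4]
gripper_width: 0.498
grasp_force: 0.0
```

```bash
cat > go.py <<'E'
import sys
from h import *
from scipy.spatial.transform import Rotation as Ro
s=manip.state();q=s['tool_rot'];R=Ro.from_quat([q[1],q[2],q[3],q[0]]).as_matrix();p=np.array(s['tool_pos'])
print('t',s['time'],'p',p.round(4),'yaw_y',np.arctan2(R[1,1],R[0,1]).round(3),'w',round(s['gripper_width'],3),'f',round(s['grasp_force'],1),np.round(s['contact_force'],1))
if len(sys.argv)>3:
    t=np.array([float(a) for a in sys.argv[1:4]]);print('shift units',(R.T@(t-p)/.15).round(3))
if len(sys.argv)>4:
    d=float(sys.argv[4])-np.arctan2(R[1,1],R[0,1]);d=(d+np.pi)%(2*np.pi)-np.pi;print('turn',round(-d/2/np.pi,4))
E
python3 go.py .4781 .2957 .11
```

```text
t 2.1 p [0.417  0.3579 0.2564] yaw_y 1.286 w 0.498 f 0.0 [-0.8  0.2  0.4]
shift units [-0.508 -0.284  0.976]
```

{"name": "arm_command", "arguments": {
  "moves": [
    [0,[-0.51,-0.28,0.5],0],
    [0,[-0.51,-0.28,0.5],0],
    [0,[-0.51,-0.28,0.5],0],
    [0,[-0.51,-0.28,0.98],0],
    [0,[-0.51,-0.28,0.98],0],
    [0,[-0.51,-0.28,0.98],0],
    [0,[-0.51,-0.28,0.98],0]
  ]
}}

```text
time: 2.68
tool_pos: [0.4756, 0.2978, 0.1075]
tool_rot: [-0.002, 0.139, 0.99, -0.001]
contact_force: [0.1, -0.0, 0.6]
gripper_width: 0.5
grasp_force: 0.0
```

```bash
python3 go.py .4781 .2957 .059; python3 - <<'E'
from h import *
p=manip.grab_frame('top');q=manip.grab_frame('scene')
u,v=pix(p,[[.478,.296,.04]])[0].astype(int);a=p['frame'][v-35:v+35,u-35:u+35]
u,v=pix(q,[[.478,.296,.04]])[0].astype(int);b=q['frame'][v-35:v+35,u-35:u+35]
cv2.imwrite('pics/m1.png',cv2.resize(np.hstack([a,b])[:,:,::-1],None,fx=5,fy=5,interpolation=3))
E
```

```text
t 2.6833 p [0.4756 0.2978 0.1075] yaw_y 1.291 w 0.5 f 0.0 [ 0.1 -0.   0.6]
shift units [-0.021 -0.008  0.323]
```

View pics/m1.png

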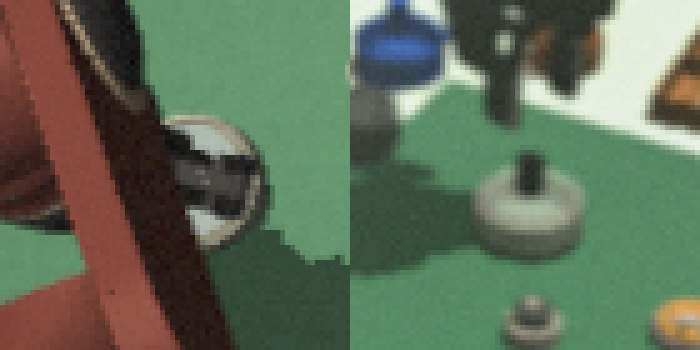

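{"name": "arm_command", "arguments": {
  "moves": [
    [0,[0,0,0.17],0],
    [0,[0,0,0.3],0],
    [0,[0,0,0.33],0],
    [0,[0,0,0.33],0],
    [0,[0,0,0.33],0],
    [-1,[0,0,0.33],0],
    [-1,[0,0,0.33],0],
    [-1,[0,0,0.33],0],
    [-1,[0,0,0.33],0],
    [-1,[0,0,0.33],0],
    [-1,[0,0,0.33],0],
    [-1,[0,0,0.33],0]
  ]
}}

```text
time: 3.78
tool_pos: [0.4793, 0.2975, 0.062]
tool_rot: [0.001, 0.14, 0.99, 0.001]
contact_force: [-1.5, -0.5, 6.6]
gripper_width: 0.18
grasp_force: 58.5
```

```bash
python3 go.py .4781 .2957 .059
```

```text
t 3.7833 p [0.4793 0.2975 0.062 ] yaw_y 1.289 w 0.18 f 58.5 [-1.5 -0.5  6.6]
shift units [ 0.004 -0.014  0.02 ]
```

{"name": "arm_command", "arguments": {
  "moves": [
    [-1,[0,0,-0.1],0],
    [-1,[0,0,-0.25],0],
    [-1,[0,0,-0.45],0],
    [-1,[0,0,-0.45],0],
    [-1,[0,0,-0.45],0]
  ]
}}

```text
time: 4.2
tool_pos: [0.4795, 0.2974, 0.1301]
tool_rot: [0.002, 0.14, 0.99, 0.001]
contact_force: [0.3, 0.1, -0.9]
gripper_width: 0.183
grasp_force: 58.5
```

```bash
python3 go.py .608 .255 .130; python3 - <<'E'
from h import *
q=manip.grab_frame('scene')
u,v=pix(q,[[.478,.296,.06]])[0].astype(int);b=q['frame'][v-35:v+35,u-35:u+35]
cv2.imwrite('pics/m2.png',cv2.resize(b[:,:,::-1],None,fx=6,fy=6,interpolation=3))
E
```

```text
t 4.2 p [0.4795 0.2974 0.1301] yaw_y 1.289 w 0.183 f 58.5 [ 0.3  0.1 -0.9]
shift units [-0.902 -0.033  0.004]
```

View pics/m2.png

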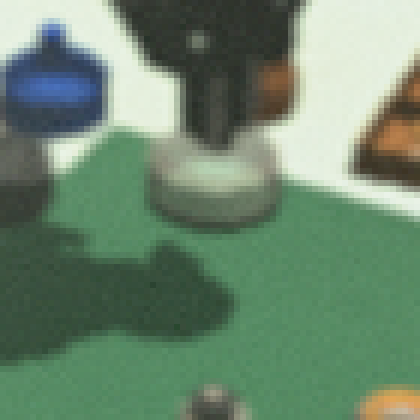

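{"name": "arm_command", "arguments": {
  "moves": [
    [-1,[-0.25,-0.01,0],0],
    [-1,[-0.5,-0.02,0],0],
    [-1,[-0.75,-0.03,0],0],
    [-1,[-0.9,-0.03,0],0],
    [-1,[-0.9,-0.03,0],0],
    [-1,[-0.9,-0.03,0],0],
    [-1,[-0.9,-0.03,0],0]
  ]
}}

```text
time: 4.83
tool_pos: [0.6048, 0.2548, 0.1253]
tool_rot: [-0.002, 0.14, 0.99, -0.001]
contact_force: [-0.9, -0.7, -0.5]
gripper_width: 0.182
grasp_force: 58.6
```

```bash
python3 go.py .608 .255 .063
```

```text
t 4.8333 p [0.6048 0.2548 0.1253] yaw_y 1.289 w 0.182 f 58.6 [-0.9 -0.7 -0.5]
shift units [-0.021  0.008  0.416]
```

{"name": "arm_command", "arguments": {
  "moves": [
    [-1,[-0.02,0,0.15],0],
    [-1,[-0.02,0,0.3],0],
    [-1,[-0.02,0,0.37],0],
    [-1,[-0.02,0,0.4],0],
    [-1,[-0.02,0,0.41],0],
    [-1,[-0.02,0,0.41],0]
  ]
}}

```text
time: 5.33
tool_pos: [0.6088, 0.2544, 0.066]
tool_rot: [-0.0, 0.14, 0.99, 0.0]
contact_force: [-0.2, -0.2, -0.5]
gripper_width: 0.179
grasp_force: 58.6
```

```bash
python3 go.py .608 .255 .062
```

```text
t 5.3333 p [0.6088 0.2544 0.066 ] yaw_y 1.29 w 0.179 f 58.6 [-0.2 -0.2 -0.5]
shift units [0.006 0.002 0.027]
```

{"name": "arm_command", "arguments": {
  "moves": [
    [-1,[0,0,0.015],0],
    [-1,[0,0,0.03],0],
    [-1,[0,0,0.03],0],
    [0,[0,0,0.03],0],
    [0,[0,0,0.03],0],
    [0,[0,0,0.03],0],
    [0,[0,0,0.03],0],
    [0,[0,0,-0.2],0],
    [0,[0,0,-0.45],0],
    [0,[0,0,-0.8],0],
    [0,[0,0,-0.8],0]
  ]
}}

```text
time: 6.25
tool_pos: [0.6126, 0.2551, 0.1945]
tool_rot: [0.006, 0.14, 0.99, 0.002]
contact_force: [0.9, 0.3, 1.9]
gripper_width: 0.503
grasp_force: 0.0
```

```bash
python3 go.py .477 -.075 .17
```

```text
t 6.25 p [0.6126 0.2551 0.1945] yaw_y 1.289 w 0.503 f 0.0 [0.9 0.3 1.9]
shift units [ 0.258 -2.366  0.145]
```

{"name": "arm_command", "arguments": {
  "moves": [
    [0,[0.12,-1,0.05],0],
    [0,[0.12,-1,0.05],0],
    [0,[0.12,-1,0.05],0],
    [0,[0.12,-1,0.05],0],
    [0,[0.12,-1,0.05],0]
  ]
}}

```text
time: 6.67
tool_pos: [0.5484, 0.1114, 0.1777]
tool_rot: [-0.001, 0.142, 0.99, -0.001]
contact_force: [0.1, -0.3, 0.0]
gripper_width: 0.502
grasp_force: 0.0
```

{"name": "arm_command", "arguments": {
  "moves": [
    [0,[0.12,-1,0.05],0],
    [0,[0.12,-1,0.05],0],
    [0,[0.12,-1,0.05],0],
    [0,[0.12,-1,0.05],0],
    [0,[0.12,-1,0.05],0],
    [0,[0.12,-1,0.05],0]
  ]
}}

```text
time: 7.17
tool_pos: [0.4912, -0.0248, 0.1711]
tool_rot: [0.0, 0.142, 0.99, 0.0]
contact_force: [0.3, -0.2, -0.7]
gripper_width: 0.499
grasp_force: 0.0
```

```bash
python3 go.py .477 -.075 .105;python3 - <<'E'
from h import *
p=manip.grab_frame('top');print(np.round(fit('cover_medium',[p],(.607,.254)),4))
E
```

```text
t 7.1667 p [ 0.4912 -0.0248  0.1711] yaw_y 1.286 w 0.499 f 0.0 [ 0.3 -0.2 -0.7]
shift units [-0.003 -0.348  0.44 ]
[0.6087 0.2533 0.0674 0.0398]
```

{"name": "arm_command", "arguments": {
  "moves": [
    [0,[0,-0.2,0.15],0],
    [0,[0,-0.35,0.3],0],
    [0,[0,-0.35,0.44],0],
    [0,[0,-0.35,0.44],0],
    [0,[0,-0.35,0.44],0],
    [0,[0,-0.35,0.44],0]
  ]
}}

```text
time: 7.72
tool_pos: [0.4778, -0.0737, 0.106]
tool_rot: [0.001, 0.14, 0.99, 0.0]
contact_force: [0.7, -0.7, 0.7]
gripper_width: 0.502
grasp_force: 0.0
```

```bash
python3 go.py .477 -.075 .062
```

```text
t 7.7167 p [ 0.4778 -0.0737  0.106 ] yaw_y 1.291 w 0.502 f 0.0 [ 0.7 -0.7  0.7]
shift units [ 0.003 -0.01   0.294]
```

{"name": "arm_command", "arguments": {
  "moves": [
    [0,[0,-0.01,0.15],0],
    [0,[0,-0.01,0.27],0],
    [0,[0,-0.01,0.29],0],
    [0,[0,-0.01,0.29],0],
    [-1,[0,-0.01,0.29],0],
    [-1,[0,-0.01,0.29],0],
    [-1,[0,-0.01,0.29],0],
    [-1,[0,-0.01,0.29],0],
    [-1,[0,-0.01,0.29],0],
    [-1,[0,-0.01,0.29],0],
    [-1,[0,-0.01,0.29],0]
  ]
}}

```text
time: 8.63
tool_pos: [0.4777, -0.0762, 0.0634]
tool_rot: [0.002, 0.14, 0.99, -0.0]
contact_force: [0.2, 2.0, 6.5]
gripper_width: 0.176
grasp_force: 58.7
```

```bash
python3 go.py .477 -.075 .062
```

```text
t 8.6333 p [ 0.4777 -0.0762  0.0634] yaw_y 1.289 w 0.176 f 58.7 [0.2 2.  6.5]
shift units [0.007 0.006 0.009]
```

{"name": "arm_command", "arguments": {
  "moves": [
    [-1,[0,0,-0.1],0],
    [-1,[0,0,-0.25],0],
    [-1,[0,0,-0.45],0],
    [-1,[0,0,-0.45],0],
    [-1,[0,0,-0.45],0]
  ]
}}

```text
time: 9.05
tool_pos: [0.4777, -0.0765, 0.1313]
tool_rot: [0.003, 0.14, 0.99, -0.0]
contact_force: [-0.5, 0.5, -1.5]
gripper_width: 0.177
grasp_force: 58.6
```

```bash
python3 go.py .635 .093 .13
```

```text
t 9.05 p [ 0.4777 -0.0765  0.1313] yaw_y 1.289 w 0.177 f 58.6 [-0.5  0.5 -1.5]
shift units [-0.693  1.377  0.012]
```

{"name": "arm_command", "arguments": {
  "moves": [
    [-1,[-0.12,0.23,0],0],
    [-1,[-0.23,0.46,0],0],
    [-1,[-0.35,0.69,0],0],
    [-1,[-0.35,0.69,0],0]
  ]
}}

```text
time: 9.38
tool_pos: [0.5576, 0.0126, 0.1274]
tool_rot: [-0.0, 0.139, 0.99, 0.001]
contact_force: [-0.7, 0.2, -0.5]
gripper_width: 0.179
grasp_force: 58.8
```

{"name": "arm_command", "arguments": {
  "moves": [
    [-1,[-0.12,0.23,0],0],
    [-1,[-0.23,0.46,0],0],
    [-1,[-0.34,0.69,0],0],
    [-1,[-0.34,0.69,0],0],
    [-1,[-0.34,0.69,0],0]
  ]
}}

```text
time: 9.8
tool_pos: [0.6328, 0.0953, 0.1266]
tool_rot: [-0.002, 0.139, 0.99, -0.0]
contact_force: [-0.5, 0.3, -0.9]
gripper_width: 0.18
grasp_force: 58.9
```

```bash
python3 go.py .635 .092 .064
```

```text
t 9.8 p [0.6328 0.0953 0.1266] yaw_y 1.291 w 0.18 f 58.9 [-0.5  0.3 -0.9]
shift units [-0.022 -0.016  0.417]
```

{"name": "arm_command", "arguments": {
  "moves": [
    [-1,[-0.01,-0.02,0.15],0],
    [-1,[-0.01,-0.02,0.3],0],
    [-1,[-0.01,-0.02,0.37],0],
    [-1,[-0.01,-0.02,0.41],0],
    [-1,[-0.01,-0.02,0.41],0],
    [-1,[-0.01,-0.02,0.41],0]
  ]
}}

```text
time: 10.3
tool_pos: [0.6337, 0.0904, 0.0676]
tool_rot: [0.0, 0.141, 0.99, -0.0]
contact_force: [-0.5, -0.0, -0.8]
gripper_width: 0.176
grasp_force: 59.1
```

```bash
python3 go.py .635 .092 .063
```

```text
t 10.3 p [0.6337 0.0904 0.0676] yaw_y 1.288 w 0.176 f 59.1 [-0.5 -0.  -0.8]
shift units [-0.005  0.013  0.031]
```

Next after release: cover_oblong at (.6079,-.2848), tool y at -0.533.

{"name": "arm_command", "arguments": {
  "moves": [
    [-1,[0,0,0.015],0],
    [-1,[0,0,0.03],0],
    [-1,[0,0,0.03],0],
    [0,[0,0,0.03],0],
    [0,[0,0,0.03],0],
    [0,[0,0,0.03],0],
    [0,[0,0,0.03],0],
    [0,[0,0,-0.2],0],
    [0,[0,0,-0.45],0],
    [0,[0,0,-0.8],0],
    [0,[0,0,-0.8],0]
  ]
}}

```text
time: 11.22
tool_pos: [0.6373, 0.091, 0.1958]
tool_rot: [0.006, 0.14, 0.99, 0.001]
contact_force: [0.8, 0.5, 2.5]
gripper_width: 0.5
grasp_force: 0.0
```

{"name": "arm_command", "arguments": {
  "moves": [
    [0,[-0.27,-1,0.05],0],
    [0,[-0.27,-1,0.05],0],
    [0,[-0.27,-1,0.05],0],
    [0,[-0.27,-1,0.05],0],
    [0,[-0.27,-1,0.05],0]
  ]
}}

```text
time: 11.63
tool_pos: [0.6306, -0.0698, 0.1796]
tool_rot: [0.0, 0.143, 0.99, -0.001]
contact_force: [0.3, -0.3, 0.2]
gripper_width: 0.5
grasp_force: 0.0
```

{"name": "arm_command", "arguments": {
  "moves": [
    [0,[-0.27,-1,0],0.1],
    [0,[-0.27,-1,0],0.2],
    [0,[-0.27,-1,0],0.29],
    [0,[-0.27,-1,0],0.29],
    [0,[-0.27,-1,0],0.29],
    [0,[-0.27,-1,0],0.29],
    [0,[-0.27,-1,0],0.29],
    [0,[-0.27,-1,0],0.29],
    [0,[-0.27,-1,0],0.29],
    [0,[-0.27,-1,0],0.29],
    [0,[-0.27,-1,0],0.29],
    [0,[-0.27,-1,0],0.29],
    [0,[-0.27,-1,0],0.29],
    [0,[-0.27,-1,0],0.29],
    [0,[-0.27,-1,0],0.29],
    [0,[-0.27,-1,0],0.29],
    [0,[-0.27,-1,0],0.29]
  ]
}}

```text
time: 13.05
tool_pos: [0.6283, -0.2194, 0.1798]
tool_rot: [-0.0, 0.868, 0.497, 0.0]
contact_force: [-0.3, 0.3, 0.2]
gripper_width: 0.497
grasp_force: 0.0
```

```bash
python3 go.py .609 -.284 .105 -.533;python3 - <<'E'
from h import *
p=manip.grab_frame('top');print(np.round(fit('cover_large',[p],(.634,.092)),4))
E
```

```text
t 13.05 p [ 0.6283 -0.2194  0.1798] yaw_y -0.531 w 0.497 f 0.0 [-0.3  0.3  0.2]
shift units [-0.437  0.107  0.499]
turn 0.0004
[0.6324 0.0904 0.0514 0.0242]
```

{"name": "arm_command", "arguments": {
  "moves": [
    [0,[-0.2,0.05,0.15],0],
    [0,[-0.4,0.1,0.3],0],
    [0,[-0.44,0.11,0.5],0],
    [0,[-0.44,0.11,0.5],0],
    [0,[-0.44,0.11,0.5],0],
    [0,[-0.44,0.11,0.5],0]
  ]
}}

```text
time: 13.6
tool_pos: [0.6096, -0.2848, 0.106]
tool_rot: [0.0, 0.868, 0.496, 0.0]
contact_force: [-0.1, 0.3, 0.4]
gripper_width: 0.495
grasp_force: 0.0
```

```bash
python3 go.py .609 -.284 .063 -.533
```

```text
t 13.6 p [ 0.6096 -0.2848  0.106 ] yaw_y -0.532 w 0.495 f 0.0 [-0.1  0.3  0.4]
shift units [ 0.002 -0.006  0.287]
turn 0.0002
```

{"name": "arm_command", "arguments": {
  "moves": [
    [0,[0,0,0.15],0],
    [0,[0,0,0.25],0],
    [0,[0,0,0.28],0],
    [0,[0,0,0.28],0],
    [-1,[0,0,0.28],0],
    [-1,[0,0,0.28],0],
    [-1,[0,0,0.28],0],
    [-1,[0,0,0.28],0],
    [-1,[0,0,0.28],0],
    [-1,[0,0,0.28],0],
    [-1,[0,0,0.28],0]
  ]
}}

```text
time: 14.52
tool_pos: [0.6092, -0.2853, 0.0635]
tool_rot: [0.0, 0.868, 0.496, 0.0]
contact_force: [-0.5, 1.2, 1.9]
gripper_width: 0.143
grasp_force: 61.1
```

```bash
python3 go.py .609 -.284 .062
```

```text
t 14.5167 p [ 0.6092 -0.2853  0.0635] yaw_y -0.533 w 0.143 f 61.1 [-0.5  1.2  1.9]
shift units [ 0.007 -0.005  0.01 ]
```

{"name": "arm_command", "arguments": {
  "moves": [
    [-1,[0,0,-0.1],0],
    [-1,[0,0,-0.25],0],
    [-1,[0,0,-0.45],0],
    [-1,[0,0,-0.45],0],
    [-1,[0,0,-0.45],0]
  ]
}}

```text
time: 14.93
tool_pos: [0.6105, -0.2861, 0.1342]
tool_rot: [0.003, 0.868, 0.496, 0.001]
contact_force: [0.2, 0.0, -0.7]
gripper_width: 0.145
grasp_force: 60.8
```

```bash
python3 go.py .632 -.108 .13 -1.509
```

```text
t 14.9333 p [ 0.6105 -0.2861  0.1342] yaw_y -0.533 w 0.145 f 60.8 [ 0.2  0.  -0.7]
shift units [ 1.096 -0.48   0.025]
turn 0.1553
```

{"name": "arm_command", "arguments": {
  "moves": [
    [-1,[0.25,-0.1,0],0.02],
    [-1,[0.5,-0.22,0],0.04],
    [-1,[0.75,-0.33,0],0.06],
    [-1,[1,-0.44,0],0.08],
    [-1,[1,-0.44,0],0.1],
    [-1,[1,-0.44,0],0.12],
    [-1,[1,-0.44,0],0.14],
    [-1,[1,-0.44,0],0.155],
    [-1,[1,-0.44,0],0.155],
    [-1,[1,-0.44,0],0.155]
  ]
}}

```text
time: 15.77
tool_pos: [0.6275, -0.1221, 0.1292]
tool_rot: [-0.0, 0.999, 0.033, -0.001]
contact_force: [0.9, 0.6, -1.1]
gripper_width: 0.151
grasp_force: 60.8
```

```bash
python3 go.py .6325 -.109 .066 -1.509
```

```text
t 15.7667 p [ 0.6275 -0.1221  0.1292] yaw_y -1.504 w 0.151 f 60.8 [ 0.9  0.6 -1.1]
shift units [ 0.04  -0.085  0.421]
turn 0.0007
```

{"name": "arm_command", "arguments": {
  "moves": [
    [-1,[0.04,-0.085,0.0],0],
    [-1,[0.04,-0.085,0],0],
    [-1,[0.04,-0.085,0.15],0],
    [-1,[0.04,-0.085,0.3],0],
    [-1,[0.04,-0.085,0.38],0],
    [-1,[0.04,-0.085,0.41],0],
    [-1,[0.04,-0.085,0.41],0],
    [-1,[0.04,-0.085,0.41],0]
  ]
}}

```text
time: 16.43
tool_pos: [0.6338, -0.1093, 0.0693]
tool_rot: [0.0, 0.999, 0.032, 0.0]
contact_force: [0.3, -0.6, -0.3]
gripper_width: 0.147
grasp_force: 60.8
```

```bash
python3 go.py .6325 -.109 .064 -1.509
```

```text
t 16.4333 p [ 0.6338 -0.1093  0.0693] yaw_y -1.507 w 0.147 f 60.8 [ 0.3 -0.6 -0.3]
shift units [-0.008 -0.003  0.036]
turn 0.0004
```

{"name": "arm_command", "arguments": {
  "moves": [
    [-1,[-0.005,0,0.02],0],
    [-1,[-0.005,0,0.035],0],
    [-1,[-0.005,0,0.035],0],
    [0,[-0.005,0,0.035],0],
    [0,[-0.005,0,0.035],0],
    [0,[-0.005,0,0.035],0],
    [0,[-0.005,0,0.035],0],
    [0,[0,0,-0.2],0],
    [0,[0,0,-0.45],0],
    [0,[0,0,-0.7],0],
    [0,[0,0,-0.7],0]
  ]
}}

```text
time: 17.35
tool_pos: [0.6381, -0.1105, 0.1844]
tool_rot: [0.003, 0.999, 0.032, 0.008]
contact_force: [1.9, -0.7, 1.0]
gripper_width: 0.501
grasp_force: 0.0
```

{"name": "arm_command", "arguments": {
  "moves": [
    [0,[-0.62,0.59,0],0],
    [0,[-0.62,0.59,0],0],
    [0,[-0.62,0.59,0],0],
    [0,[-0.62,0.59,0],0],
    [0,[-0.62,0.59,0],0]
  ]
}}

```text
time: 17.77
tool_pos: [0.545, -0.2051, 0.1739]
tool_rot: [0.0, 1.0, 0.03, 0.0]
contact_force: [-0.3, 0.2, 0.9]
gripper_width: 0.5
grasp_force: 0.0
```

{"name": "arm_command", "arguments": {
  "moves": [
    [0,[-0.62,0.59,0],0],
    [0,[-0.62,0.59,0],0],
    [0,[-0.62,0.59,0.3],0],
    [0,[-0.62,0.59,0.3],0],
    [0,[-0.62,0.59,0.3],0],
    [0,[-0.62,0.59,0.3],0]
  ]
}}

```text
time: 18.27
tool_pos: [0.459, -0.2971, 0.1279]
tool_rot: [-0.001, 1.0, 0.032, -0.0]
contact_force: [0.5, -0.6, 1.0]
gripper_width: 0.502
grasp_force: 0.0
```

```bash
python3 go.py .460 -.2985 .105;python3 - <<'E'
from h import *
p=manip.grab_frame('top');print(np.round(fit('cover_oblong',[p],(.632,-.109),(0.06,)),4))
E
```

```text
t 18.2667 p [ 0.459  -0.2971  0.1279] yaw_y -1.508 w 0.502 f 0.0 [ 0.5 -0.6  1. ]
shift units [0.006 0.01  0.152]
[ 0.6347 -0.1102  0.0625  0.0175]
```

{"name": "arm_command", "arguments": {
  "moves": [
    [0,[0.005,0.01,0.15],0],
    [0,[0.005,0.01,0.3],0],
    [0,[0.005,0.01,0.4],0],
    [0,[0.005,0.01,0.43],0],
    [0,[0.005,0.01,0.43],0],
    [-1,[0.005,0.01,0.43],0],
    [-1,[0.005,0.01,0.43],0],
    [-1,[0.005,0.01,0.43],0],
    [-1,[0.005,0.01,0.43],0],
    [-1,[0.005,0.01,0.43],0],
    [-1,[0.005,0.01,0.43],0],
    [-1,[0.005,0.01,0.43],0]
  ]
}}

```text
time: 19.32
tool_pos: [0.4612, -0.2998, 0.0663]
tool_rot: [0.001, 0.999, 0.032, 0.002]
contact_force: [1.2, 2.9, 7.1]
gripper_width: 0.175
grasp_force: 58.6
```

```bash
python3 go.py .46 -.2985 .062
```

```text
t 19.3167 p [ 0.4612 -0.2998  0.0663] yaw_y -1.507 w 0.175 f 58.6 [1.2 2.9 7.1]
shift units [-0.007 -0.009  0.029]
```

{"name": "arm_command", "arguments": {
  "moves": [
    [-1,[0,0,-0.1],0],
    [-1,[0,0,-0.25],0],
    [-1,[0,0,-0.45],0],
    [-1,[0,0,-0.45],0],
    [-1,[0,0,-0.45],0]
  ]
}}

```text
time: 19.73
tool_pos: [0.461, -0.3004, 0.1345]
tool_rot: [0.002, 0.999, 0.032, 0.002]
contact_force: [0.0, -0.2, -2.0]
gripper_width: 0.178
grasp_force: 58.6
```

```bash
python3 go.py .439 .083 .13
```

```text
t 19.7333 p [ 0.461  -0.3004  0.1345] yaw_y -1.507 w 0.178 f 58.6 [ 0.  -0.2 -2. ]
shift units [ 0.016 -2.56   0.02 ]
```

{"name": "arm_command", "arguments": {
  "moves": [
    [-1,[0,-0.27,0],0],
    [-1,[0,-0.54,0],0],
    [-1,[0,-0.81,0],0],
    [-1,[0.005,-1,0],0],
    [-1,[0.005,-1,0],0]
  ]
}}

```text
time: 20.15
tool_pos: [0.4492, -0.1448, 0.1294]
tool_rot: [-0.002, 0.999, 0.034, -0.002]
contact_force: [-0.4, -0.3, -0.4]
gripper_width: 0.179
grasp_force: 58.8
```

{"name": "arm_command", "arguments": {
  "moves": [
    [-1,[0,-0.27,0],0],
    [-1,[0,-0.54,0],0],
    [-1,[0,-0.81,0],0],
    [-1,[0.005,-1,0],0],
    [-1,[0.005,-1,0],0]
  ]
}}

```text
time: 20.57
tool_pos: [0.4409, 0.0038, 0.1303]
tool_rot: [-0.001, 0.999, 0.034, -0.001]
contact_force: [0.4, -0.1, -0.9]
gripper_width: 0.175
grasp_force: 58.9
```

{"name": "arm_command", "arguments": {
  "moves": [
    [-1,[0,-0.25,0],0],
    [-1,[0.005,-0.45,0],0],
    [-1,[0.005,-0.56,0],0],
    [-1,[0.005,-0.56,0],0],
    [-1,[0.005,-0.56,0],0]
  ]
}}

```text
time: 20.98
tool_pos: [0.4374, 0.0838, 0.131]
tool_rot: [0.0, 0.999, 0.033, -0.001]
contact_force: [0.7, -0.4, 0.0]
gripper_width: 0.172
grasp_force: 59.0
```

```bash
python3 go.py .439 .082 .068
```

```text
t 20.9833 p [0.4374 0.0838 0.131 ] yaw_y -1.506 w 0.172 f 59.0 [ 0.7 -0.4  0. ]
shift units [0.011 0.012 0.42 ]
```

{"name": "arm_command", "arguments": {
  "moves": [
    [-1,[0.01,0.01,0.15],0],
    [-1,[0.01,0.01,0.3],0],
    [-1,[0.01,0.01,0.38],0],
    [-1,[0.01,0.01,0.41],0],
    [-1,[0.01,0.01,0.41],0],
    [-1,[0.01,0.01,0.41],0]
  ]
}}

```text
time: 21.48
tool_pos: [0.4396, 0.0819, 0.0706]
tool_rot: [0.0, 1.0, 0.031, 0.0]
contact_force: [-0.8, -0.8, 0.0]
gripper_width: 0.172
grasp_force: 59.0
```

```bash
python3 go.py .439 .082 .0665
```

```text
t 21.4833 p [0.4396 0.0819 0.0706] yaw_y -1.508 w 0.172 f 59.0 [-0.8 -0.8  0. ]
shift units [-0.004 -0.001  0.027]
```

{"name": "arm_command", "arguments": {
  "moves": [
    [-1,[0,0,0.015],0],
    [-1,[0,0,0.027],0],
    [-1,[0,0,0.027],0],
    [0,[0,0,0.027],0],
    [0,[0,0,0.027],0],
    [0,[0,0,0.027],0],
    [0,[0,0,0.027],0],
    [0,[0,0,-0.2],0],
    [0,[0,0,-0.45],0],
    [0,[0,0,-0.8],0],
    [0,[0,0,-0.8],0]
  ]
}}

```text
time: 22.4
tool_pos: [0.4425, 0.0829, 0.1978]
tool_rot: [0.0, 0.999, 0.032, 0.006]
contact_force: [1.0, -0.9, 0.6]
gripper_width: 0.5
grasp_force: 0.0
```

{"name": "arm_command", "arguments": {
  "moves": [
    [0,[0,1,-0.2],0],
    [0,[0,1,-0.2],0],
    [0,[0,1,-0.2],0],
    [0,[0,1,-0.2],0],
    [0,[0,1,-0.2],0]
  ]
}}

```text
time: 22.82
tool_pos: [0.4496, -0.0711, 0.2221]
tool_rot: [0.001, 1.0, 0.029, 0.001]
contact_force: [-0.1, 0.0, 0.3]
gripper_width: 0.499
grasp_force: 0.0
```

{"name": "arm_command", "arguments": {
  "moves": [
    [0,[0,1,0],0],
    [0,[0,1,0],0],
    [0,[0,1,0],0],
    [0,[0,1,0],0],
    [0,[0,1,0],0],
    [0,[0,1,0],0],
    [0,[0,1,0],0]
  ]
}}

```text
time: 23.4
tool_pos: [0.4583, -0.2157, 0.2198]
tool_rot: [-0.001, 0.999, 0.032, -0.0]
contact_force: [0.1, -0.1, -0.7]
gripper_width: 0.498
grasp_force: 0.0
```

```bash
python3 - <<'E'
from h import *
p=manip.grab_frame('top')
for n,x in dict(small=(.4378,.0834),medium=(.6068,.2536),large=(.6343,.0917),oblong=(.6313,-.1087)).items():
    f=fit('cover_'+n,[p],x);print(n,np.round(f,4),np.hypot(f[0]-x[0],f[1]-x[1]).round(4))
a=p['frame'][130:270,150:380]
q=manip.grab_frame('scene')['frame'][170:320,220:400]
cv2.imwrite('pics/f1.png',cv2.resize(a[:,:,::-1],None,fx=3.4,fy=3.4,interpolation=3))
cv2.imwrite('pics/f2.png',cv2.resize(q[:,:,::-1],None,fx=4,fy=4,interpolation=3))
E
```

```text
small [0.4367 0.0828 0.1801 0.0204] 0.0013
medium [0.6083 0.253  0.0504 0.0393] 0.0016
large [0.6324 0.0905 0.1019 0.0249] 0.0022
oblong [ 0.6347 -0.1103  0.0607  0.0173] 0.0038
```

View pics/f1.png

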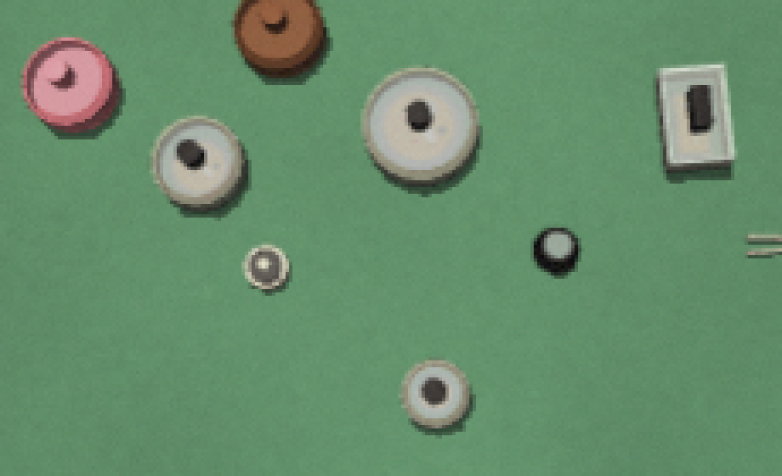

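View pics/f2.png

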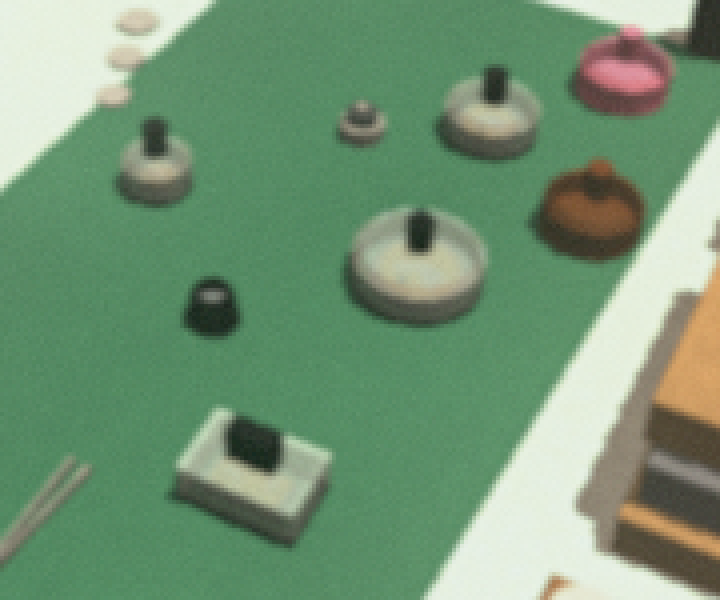

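All four covers stand flat over their movements: in the top crop, medium at (198,163), large at (420,125), oblong at (697,117) and small at (436,395). The loupe and the oil cup have not moved, so I'm handing the job in.

```bash
python3 -c "
from plant import manip
print(manip.job_done())"
```

```text
the job is handed in; nothing more can be done
None
```

All four covers are over their own movements, flat on the bench in the final pictures and centred within about 4 mm by my camera measurements, and the job was handed in after about 24 s of the 96 s allowed; the hand-in call returned no verdict.

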